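Seal stone from the flap box into the carving clamp

ROBOT

A 7-joint arm with a two-finger parallel gripper is mounted at the origin on the work surface. World frame = base frame: x ahead of the robot, y to its left, z up, the work surface at z = 0. Lengths are in mm, angles in rad, forces in N, time in s.
With the tool pointing down it reaches from about 400 to 875 mm from the base axis. Payload 4.4 kg.
Tool frame: the origin (TCP) lies midway between the tips of the shut fingers; the grasp point (between the pads) lies 19 mm behind it; z points along the fingers, y is the line along which they close (so a half turn about z gives the same grasp; the last joint's range is limited). The gripper opens to 85 mm and grips with 20 to 120 N. Pads are 22 mm wide; open, the fingers measure 114 mm over their backs; the gripper's body (76 mm by 85 mm) begins 54 mm behind the grasp point. The pads swing forward as they close: fully open they stand 13 mm farther back than shut.
Start: joints at [1.211, 0.628, 0.038, 1.517, -0.027, 0.996, -0.02], TCP at [188.262, -622.154, 231.313] pointing down, gripper open.
Joint ranges: [-3.06, 3.06], [-0.37, 2.12], [-1.25, 1.32], [0.18, 2.47], [-1.1, 4.24], [0.23, 1.98], [-2.94, 2.94]. Speed limits (rad/s): [2.57, 2.57, 3.14, 3.14, 3.14, 3.14, 3.14].

INTERFACE

Orientations are given as [roll, pitch, yaw] about the fixed x, y, z axes, in that order (R = Rz(yaw) Ry(pitch) Rx(roll)).
In Python, from cell import ctrl, get_image, get_calibration gives the robot as it stands.
- The arm moves only by the shell command python3 -m creep 'ROWS'. ROWS is JSON, a list of rows, each an object of numbers: "dx", "dy", "dz": the shift along the world's x, y, z normalised to -1 to 1, where 1 is 0.4 m; "rx", "ry", "rz": the turn, a rotation vector about the world's x, y, z normalised to -1 to 1, where 1 is 2 pi rad; "grip": the closure, from -1 (fully open) to 1 (shut). A call has exactly 5 rows; each row is the pose to reach, as a shift and turn from the pose commanded when the call began, turning the shorter way round; what a row does not reach only later rows make up. A row lasts 1/8 s, in which the tool goes at most 62.5 mm and 10.7 degrees, less where a joint would pass 70% of its speed; a pose out of reach is approached as far as the arm can. A call with a number of a shift or a turn outside -1 to 1 is refused whole. A call with a gripper value outside its range is refused whole. The fingers move at their own pace and stop on an object; the grip force is fixed at half the most. Time passes only in rows, so rows that repeat a pose let the fingers close, or fill a call up. It gives the time, the measured TCP pose, the force, the opening and the grip force at its end, in the units of the state.
- ctrl.read_state(): the state, without advancing time (a new reading comes with each control period).
- get_image(name): name is "side" or "top"; returns the picture (420x560x3 uint8, red, green, blue); there is no depth.
- get_calibration(name): a dict with "mtx" (3x3 intrinsics, pixels), "world_from_camera" (4x4, takes a point from camera to world coordinates). Camera axes: x right, y down, z forward; pixel columns grow to the right and rows downward; lengths in mm; the calibration is good to about 2 mm. A picture is of the moment at which its call begins. get_calibration takes no time and is no camera call.
- ctrl.finish_job(): hands the job in; it is judged then, once.
The state is a dict: "clock": time; "qpos": joint angles; "qd": joint speeds; "tau": joint torques, N m; "eef_pos": TCP position; "tool_rot": TCP orientation; "force": force on the tool from outside, world axes, zero at the start; "torque": the same for the moment, N m; "width": finger opening in mm; "gripper_force": force on a finger pad.
Only numpy, scipy, OpenCV 4.12 (cv2) and the standard library are available. Lean on these libraries where they do the work, as an engineer would, in place of code of your own. Each camera call takes 0.05 s, during which the arm holds its last target. There are 200 camera calls.

TASK

Raise the flap of the plywood box, take out the square seal stone and stand it upright on the carving clamp's bed, between the jaws and near the middle of their width. Turn the clamp's knob clockwise (it rides away from you with the moving jaw) until both jaws lie flat against the stone, and shut the box's flap again. Leave the round stone standing where it is and do not disturb the ink tin, the brush pot or the bottle.

Things in the scene. Friction and masses are not known exactly. Their poses are not given: they have to be found in the camera images.
- stonebox: Fixed open-topped plywood box, 150 (x) x 250 (y) x 75 mm high, walls and floor 5 mm thick, standing on the table with a flap for a top. Origin: centre of its underside; its front faces its own -x (roughly to the robot), its hinge side is +x. It may stand to the left or to the right.
- flap (a joint): Angle of the box's plywood flap (150 x 250 x 8 mm, 0.23 kg), hinged along the box's far top edge: 0 is shut, it grows as the front edge rises, stop at 1.8 rad (leaning back). Let go short of about 1.45 rad it falls shut, damped, within about 2 s; let go past about 1.57 rad it falls back onto its stop and stays open, its edge 225 mm above the table.
- flap_handle (a point): Middle of the flap's handle: a round steel bar 10 mm thick, 100 mm long, along the box's y, its axis 40 mm above the flap's outer face on two end posts, 10 mm from the front edge. From the hinge at angle 0: (-140, 0, +48) mm. With the flap upright the bar is on its far (+x) side. Pinch it from above along the box's x; it can turn between the fingers as the flap swings.
- flap_hinge (a point): Middle of the hinge axis, which runs along the box's y: 75 mm to +x of the box's origin and 75.5 mm above the table.
- square_stone: Loose seal stone of pale marble, upright square block 36 x 36 x 60 mm, about 0.2 kg. Origin: centre of its underside. Starts standing in the box, its sides within 0.15 rad of square to the box, left or right of the round stone.
- round_stone: Loose seal stone of the same marble, upright cylinder of 36 mm diameter, 60 mm high. Origin: centre of its underside. Starts standing in the box beside the square stone, about 90 mm away. To be left standing.
- clamp: Fixed wooden carving clamp (seal bed): base plate 200 (x) x 100 (y) x 12 mm, so the bed is 12 mm above the table. Origin: centre of its underside. The fixed jaw, 80 mm wide and 28 mm tall above the bed, stands at the far (+x) end, its inner face at x = +75 mm. The moving jaw at the near side carries the knob.
- jaw_face (a point): Middle of the moving jaw's inner face (jaw 76 mm wide, 70 mm long in x, 28 mm tall above the bed). Starts at x = +3 mm in the clamp's frame, so the jaws are 72 mm apart.
- jaw (a joint): Travel of the moving jaw along the clamp's +x towards the fixed jaw, 0 at the start, at most 0.057 m. It moves 30 mm per radian of knob turn and stays where it is left (about 2 N of friction). About 0.036 m when the square stone is held squarely.
- knob (a joint): Angle of the black knob on top of the moving jaw, 0 at the start, grows clockwise seen from above, at most 1.9 rad. About 1.2 rad closes the jaws on the square stone.
- knob_grip (a point): Grip point on the knob's vertical axis, 77 mm above the table, 35 mm behind the moving jaw's face; travels with the jaw. The upright grip bar is 42 mm long, 14 mm thick, 32 mm tall, its top 7 mm above this point, with a disc of 22 mm radius below; at angle 0 the bar lies along the clamp's x, so pinch it along the clamp's y.
- ink_tin: Loose low metal tin, 52 mm diameter, 34 mm tall, between box and clamp; origin under its centre. Not to be disturbed.
- brush_pot: Loose terracotta pot with brushes, 88 mm diameter, about 210 mm tall, at the far side; origin under its centre. Not to be disturbed.
- water_bottle: Loose glass bottle, 64 mm diameter, 160 mm tall, at the far side; origin under its centre. Not to be disturbed.

How it is judged (in metres and radians):
On the way, in this order (a step that is already met when the one before it is completed fails the run):
1. the flap is raised to at least 1 rad (value of joint flap above 1 rad), for 0.1 s.
2. the square stone is lifted out over the box's rim, its underside at least 80 mm above the table (height (world z) of square_stone above 0.08 m), for 0.1 s.
3. the square stone stands upright on the clamp's bed between the jaws (z of square_stone in the frame of clamp between 0.008 and 0.016 m and y of square_stone in the frame of clamp between -0.018 and 0.018 m and x of square_stone in the frame of clamp between 0.015 and 0.062 m and angle between square_stone's own z axis and vertical below 0.08 rad and linear speed of square_stone below 0.03 m/s), for 0.2 s.
At the end, for the whole second after the job is handed in: Square stone upright (0.08 rad) and at rest on the clamp bed, within 18 mm of the middle of the jaws' width; joint jaw over 0.0335 m, so both jaws lie within 2.5 mm of the stone; flap shut (under 0.05 rad); round stone upright and at rest in the box (z of square_stone in the frame of clamp between 0.008 and 0.016 m and y of square_stone in the frame of clamp between -0.018 and 0.018 m and x of square_stone in the frame of clamp between 0.015 and 0.062 m and angle between square_stone's own z axis and vertical below 0.08 rad and value of joint jaw above 0.0335 m and value of joint flap below 0.05 rad and linear speed of each of square_stone, round_stone below 0.02 m/s and angle between round_stone's own z axis and vertical below 0.1 rad); the robot touches nothing.
It fails at once if the round stone is shifted by more than 25 mm or tipped over (distance of round_stone from where it was at the start of the episode above 0.025 m or angle between round_stone's own z axis and vertical above 0.5 rad).
It fails at once if the ink tin, the brush pot or the water bottle is shifted by more than 30 mm (distance of any of ink_tin, brush_pot, water_bottle from where it was at the start of the episode above 0.03 m).
It also fails if it takes over 72 s, if anything falls off the work surface, if the arm or the gripper's body presses on something with over 40 N, if the wrist force passes 120 N, or if a joint passes its speed limit or range.

## Working session

There is one attempt and no reset: what is moved stays moved. The work goes in short steps, Python scripts to look and compute and a shell command to move; the robot and the scene stay as the last step left them, time stands still between calls to the robot, and variables do not carry over. Pictures are saved under pics/ and viewed, at most 10 in all, crops included, and the job is handed in when it is done.

```bash
ls; mkdir -p pics; python3 - <<'E'
from cell import ctrl,get_image,get_calibration
import cv2
for n in("side","top"):
    cv2.imwrite(f"pics/{n}0.png",get_image(n)[:,:,::-1]); c=get_calibration(n); print(n,c["mtx"],c["world_from_camera"])
s=ctrl.read_state(); print(s["clock"],s["eef_pos"],s["tool_rot"],s["width"])
E
```

```text
pics
side [[390.31166764   0.         280.1211174 ]
 [  0.         390.31166764 210.39071619]
 [  0.           0.           1.        ]] [[ 9.98478988e-01 -2.19708489e-02  5.05667177e-02  5.26584139e+02]
 [-5.20362701e-02 -6.78625380e-01  7.32638942e-01 -6.34464125e+02]
 [ 1.82191585e-02 -7.34155893e-01 -6.78736464e-01  6.47835946e+02]
 [ 0.00000000e+00  0.00000000e+00  0.00000000e+00  1.00000000e+00]]
top [[458.94446119   0.         275.9378482 ]
 [  0.         458.94446119 207.18449241]
 [  0.           0.           1.        ]] [[ 2.60245434e-02 -9.92481501e-01  1.19595961e-01  4.94220041e+02]
 [-9.99047798e-01 -2.16309890e-02  3.78892922e-02 -2.15424250e+01]
 [-3.50174427e-02 -1.20468133e-01 -9.92099394e-01  9.95881356e+02]
 [ 0.00000000e+00  0.00000000e+00  0.00000000e+00  1.00000000e+00]]
0.1 [ 188.07850017 -621.60903919  230.48073968] [-3.13987888e+00  3.57173689e-05  2.93780607e-01] 85.72432578842515
```

View pics/side0.png

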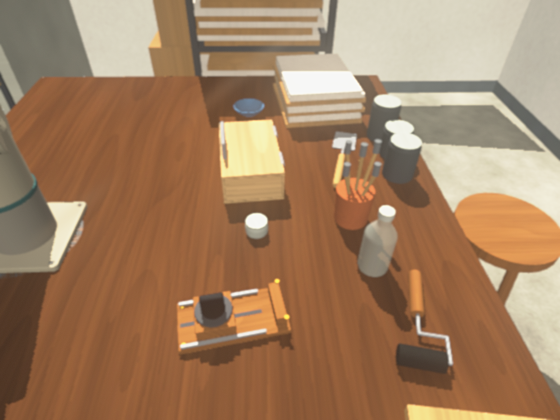

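View pics/top0.png

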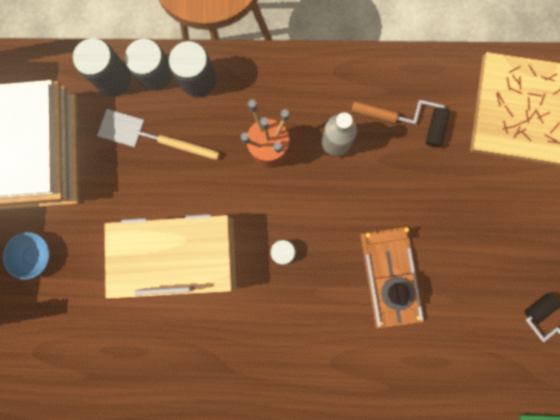

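The side view shows the box (219-283, 120-200), tin (257,225), clamp (178-290, 280-348) and knob (212,305). In the top view the box lid is at (104-232, 216-298), the handle at (163,291), the tin at (283,252) and the clamp at (361-424, 228-327). The knob is at (398,293).

```bash
cat > h.py <<'E'
import numpy as np,cv2
from cell import ctrl,get_image,get_calibration
def ray(n,p):
    c=get_calibration(n);T=c["world_from_camera"]
    d=T[:3,:3]@np.linalg.solve(c["mtx"],[p[0],p[1],1.]);return T[:3,3],d/np.linalg.norm(d)
def plane(n,p,z):
    o,d=ray(n,p);return o+d*(z-o[2])/d[2]
def tri(a,b):
    o1,d1=ray("top",a);o2,d2=ray("side",b)
    s=np.linalg.lstsq(np.c_[d1,-d2],o2-o1,rcond=None)[0]
    p,q=o1+s[0]*d1,o2+s[1]*d2;return (p+q)/2,np.linalg.norm(p-q)
def mask(img,lo,hi,roi):
    x0,y0,x1,y1=roi;m=cv2.inRange(cv2.cvtColor(img,cv2.COLOR_BGR2HSV),lo,hi);k=np.zeros_like(m);k[y0:y1,x0:x1]=m[y0:y1,x0:x1]
    c=max(cv2.findContours(k,cv2.RETR_EXTERNAL,cv2.CHAIN_APPROX_NONE)[0],key=cv2.contourArea);return c
E
python3 - <<'E'
from h import *
t=cv2.imread("pics/top0.png");s=cv2.imread("pics/side0.png")
hs=cv2.cvtColor(t,cv2.COLOR_BGR2HSV);print([hs[r,c].tolist() for r,c in((250,165),(291,165),(291,230),(240,233),(293,398),(240,380),(238,175))])
c=mask(t,(10,60,150),(35,200,255),(90,205,240,305));b=cv2.boxPoints(cv2.minAreaRect(c));print(cv2.contourArea(c),b)
for p in b: print(plane("top",p,83.5).round())
c=mask(t,(0,0,0),(180,255,70),(375,270,420,315));print("knob",cv2.contourArea(c),cv2.minAreaRect(c))
c=mask(s,(0,0,0),(180,255,70),(190,285,240,330));print("knob s",cv2.contourArea(c),cv2.minAreaRect(c))
im=np.hstack([cv2.resize(t[205:305,95:240],None,fx=2.7,fy=2.7,interpolation=2),cv2.resize(t[220:335,350:435],(285,270),interpolation=2)[:, :]])
s2=np.hstack([cv2.resize(s[110:205,210:295],(391,300),interpolation=2),cv2.resize(s[272:352,170:300],(285,300),interpolation=2)])
w=min(im.shape[1],s2.shape[1]);cv2.imwrite("pics/z0.png",np.vstack([im[:,:w],s2[:,:w]]));print(im.shape,s2.shape)
E
```

```text
[[22, 99, 251], [17, 32, 220], [14, 136, 169], [14, 125, 114], [10, 94, 57], [13, 165, 215], [24, 84, 254]]
9573.5 [[ 99.3936  219.363  ]
 [227.6876  212.31389]
 [232.08202 292.29224]
 [103.78801 299.34137]]
[572. 370.  84.]
[592. 110.  84.]
[434.  95.  84.]
[413. 350.  84.]
knob 343.0 ((400.00006103515625, 293.5000305175781), (21.920310974121094, 20.50609588623047), 45.0)
knob s 300.5 ((212.6493377685547, 308.6795349121094), (17.20474624633789, 21.31766700744629), 79.99201965332031)
(270, 677, 3) (300, 676, 3)
```

View pics/z0.png

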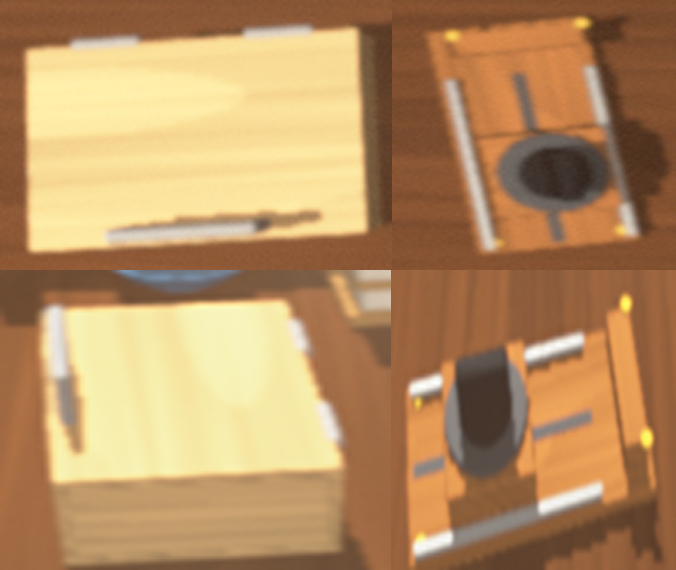

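The crops give the lid corners, the handle ends and the clamp's gold dots in both views, so I'll triangulate those.

```bash
python3 - <<'E'
from h import *
T=lambda x,y:(95+x/2.7,205+y/2.7); S=lambda x,y:(210+x/4.6,110+(y-270)/3.158)
C=lambda x,y:(350+(x-391.5)/3.353,220+y/2.348); D=lambda x,y:(170+(x-391)/2.192,272+(y-270)/3.75)
for n,a,b in(("BL(far,+y)",T(26,50),S(290,300)),("BR",T(358,27),S(343,467)),("FR",T(368,230),S(53,483)),("FL",T(27,252),S(45,305)),
 ("hL",T(107,237),S(55,308)),("hR",T(255,227),S(68,380)),
 ("fixed L",C(452,37),D(626,303)),("fixed R",C(582,23),D(646,437)),("near L",C(497,243),D(418,402)),("near R",C(620,230),D(420,538)),
 ("knob disc",C(553,173),D(486,400)),("tin",(283,252),(257,222))):
    p,e=tri(a,b);print(n,p.round(1),round(e,1))
for p in((26,50),(358,27),(368,230),(27,252)):print(plane("top",T(*p),83.5).round(1))
for p in((107,237),(255,227)):print("h",plane("top",T(*p),123.5).round(1))
E
```

```text
BL(far,+y) [566.1 360.1  80.9] 4.9
BR [586.4 110.3  81.4] 0.1
FR [437.4  97.4  79.5] 0.5
FL [416.7 346.9  85.4] 3.4
hL [431.  275.2 123.5] 1.4
hR [442.1 171.7 121.1] 4.1
fixed L [ 555.  -177.2   40.2] 1.8
fixed R [ 568.3 -256.5   41.3] 0.2
near L [ 374.8 -209.9   11.4] 1.8
near R [ 387.6 -285.1   13.6] 0.3
knob disc [ 438.8 -236.2   49.2] 1.1
tin [517.4  -1.8  27.4] 1.9
[563.4 358.9  83.5]
[586.3 110.   83.5]
[437.9  96.9  83.5]
[414.9 347.5  83.5]
h [430.3 275.2 123.5]
h [440.2 171.1 123.5]
```

```bash
python3 -m creep '[{"dx":0.12,"dy":0.08,"dz":0.02,"rz":0.02,"grip":-1},{"dx":0.24,"dy":0.17,"dz":0.03,"rz":0.04,"grip":-1},{"dx":0.36,"dy":0.26,"dz":0.03,"rz":0.06,"grip":-0.5},{"dx":0.48,"dy":0.34,"dz":0.03,"rz":0.08,"grip":0},{"dx":0.6,"dy":0.43,"dz":0.03,"rz":0.1,"grip":0.2}]'; python3 - <<'E'
from h import *
p=lambda a,z:plane("top",a,z).round()
print("pot",p((268,142),100),"bottle",p((340,136),80)); s=ctrl.read_state();print(s["eef_pos"],s["tool_rot"],s["width"],s["clock"])
E
```

```text
pot [733.  32. 100.] bottle [ 754. -113.   80.]
[ 188.07850017 -621.60903919  230.48073968] [-3.13987888e+00  3.57173689e-05  2.93780607e-01] 85.72432578842515 0.1$[0]: bad value
```

```bash
python3 -m creep '[{"dx":0.12,"dy":0.08,"dz":0.02,"rx":0,"ry":0,"rz":0.02,"grip":-1},{"dx":0.24,"dy":0.17,"dz":0.03,"rx":0,"ry":0,"rz":0.04,"grip":-1},{"dx":0.36,"dy":0.26,"dz":0.03,"rx":0,"ry":0,"rz":0.06,"grip":-0.5},{"dx":0.48,"dy":0.34,"dz":0.03,"rx":0,"ry":0,"rz":0.08,"grip":0},{"dx":0.6,"dy":0.43,"dz":0.03,"rx":0,"ry":0,"rz":0.1,"grip":0.2}]'
```

```text
clock: 0.72
eef_pos: [429.4, -449.1, 243.0]
tool_rot: [-3.141, 0.0, 0.926]
force: [0.8, -0.5, 0.3]
width: 34.2
gripper_force: 0.0
```

```bash
python3 -m creep '[{"dx":0.05,"dy":0.14,"dz":0,"rx":0,"ry":0,"rz":0.012,"grip":0.2},{"dx":0.1,"dy":0.28,"dz":0,"rx":0,"ry":0,"rz":0.024,"grip":0.2},{"dx":0.15,"dy":0.42,"dz":0,"rx":0,"ry":0,"rz":0.036,"grip":0.2},{"dx":0.2,"dy":0.56,"dz":0,"rx":0,"ry":0,"rz":0.048,"grip":0.2},{"dx":0.26,"dy":0.7,"dz":0,"rx":0,"ry":0,"rz":0.06,"grip":0.2}]'; python3 -m creep '[{"dx":0,"dy":0.14,"dz":0,"rx":0,"ry":0,"rz":0.012,"grip":0.2},{"dx":0,"dy":0.28,"dz":0,"rx":0,"ry":0,"rz":0.024,"grip":0.2},{"dx":-0.03,"dy":0.42,"dz":0,"rx":0,"ry":0,"rz":0.036,"grip":0.2},{"dx":-0.08,"dy":0.56,"dz":0,"rx":0,"ry":0,"rz":0.048,"grip":0.2},{"dx":-0.14,"dy":0.7,"dz":0,"rx":0,"ry":0,"rz":0.056,"grip":0.2}]'
```

```text
clock: 1.35
eef_pos: [532.3, -168.5, 243.1]
tool_rot: [-3.141, 0.0, 1.301]
force: [0.2, -0.4, -0.7]
width: 34.2
gripper_force: 0.0
clock: 1.98
eef_pos: [475.6, 111.5, 243.1]
tool_rot: [3.142, -0.0, 1.652]
force: [0.7, 1.2, 0.2]
width: 34.3
gripper_force: 0.0
```

```bash
python3 -m creep '[{"dx":-0.05,"dy":0.14,"dz":0,"rx":0,"ry":0,"rz":0,"grip":0.2},{"dx":-0.098,"dy":0.28,"dz":-0.06,"rx":0,"ry":0,"rz":0.001,"grip":0.2},{"dx":-0.098,"dy":0.28,"dz":-0.18,"rx":0,"ry":0,"rz":0.001,"grip":0.2},{"dx":-0.098,"dy":0.28,"dz":-0.27,"rx":0,"ry":0,"rz":0.001,"grip":0.2},{"dx":-0.098,"dy":0.28,"dz":-0.345,"rx":0,"ry":0,"rz":0.001,"grip":0.2}]'; python3 -m creep '[{"dx":0,"dy":0,"dz":0,"rx":0,"ry":0,"rz":0,"grip":0.4},{"dx":0,"dy":0,"dz":0,"rx":0,"ry":0,"rz":0,"grip":1},{"dx":0,"dy":0,"dz":0,"rx":0,"ry":0,"rz":0,"grip":1},{"dx":0,"dy":0,"dz":0,"rx":0,"ry":0,"rz":0,"grip":1},{"dx":0,"dy":0,"dz":0,"rx":0,"ry":0,"rz":0,"grip":1}]'
```

```text
clock: 2.6
eef_pos: [436.4, 221.7, 103.7]
tool_rot: [-3.14, 0.001, 1.658]
force: [-0.1, -0.1, -0.2]
width: 34.2
gripper_force: 0.0
clock: 3.22
eef_pos: [434.7, 221.6, 106.3]
tool_rot: [-3.138, 0.001, 1.658]
force: [-6.1, 0.4, 0.0]
width: 8.1
gripper_force: 58.4
```

```bash
python3 -m creep '[{"dx":0.031,"dy":0.003,"dz":0.067,"rx":0,"ry":0,"rz":0,"grip":1},{"dx":0.074,"dy":0.006,"dz":0.127,"rx":0,"ry":0,"rz":0,"grip":1},{"dx":0.129,"dy":0.011,"dz":0.177,"rx":0,"ry":0,"rz":0,"grip":1},{"dx":0.191,"dy":0.017,"dz":0.215,"rx":0,"ry":0,"rz":0,"grip":1},{"dx":0.261,"dy":0.022,"dz":0.239,"rx":0,"ry":0,"rz":0,"grip":1}]'; python3 -m creep '[{"dx":0.073,"dy":0.006,"dz":0.010,"rx":0,"ry":0,"rz":0,"grip":1},{"dx":0.146,"dy":0.013,"dz":0.006,"rx":0,"ry":0,"rz":0,"grip":1},{"dx":0.2,"dy":0.017,"dz":-0.007,"rx":0,"ry":0,"rz":0,"grip":1},{"dx":0.234,"dy":0.02,"dz":-0.02,"rx":0,"ry":0,"rz":0,"grip":1},{"dx":0.258,"dy":0.022,"dz":-0.031,"rx":0,"ry":0,"rz":0,"grip":1}]'
```

```text
clock: 3.85
eef_pos: [540.0, 230.8, 204.6]
tool_rot: [-3.14, -0.0, 1.658]
force: [-6.0, 1.0, 9.5]
width: 7.5
gripper_force: 60.1
clock: 4.47
eef_pos: [645.6, 240.0, 190.0]
tool_rot: [3.14, -0.001, 1.657]
force: [0.2, 0.2, 1.7]
width: 7.6
gripper_force: 61.0
```

```bash
python3 -m creep '[{"dx":0,"dy":0,"dz":0,"rx":0,"ry":0,"rz":0,"grip":0.4},{"dx":0,"dy":0,"dz":0,"rx":0,"ry":0,"rz":0,"grip":0.4},{"dx":0,"dy":0,"dz":0.08,"rx":0,"ry":0,"rz":0,"grip":0.4},{"dx":0,"dy":0,"dz":0.18,"rx":0,"ry":0,"rz":0,"grip":0.4},{"dx":0,"dy":0,"dz":0.3,"rx":0,"ry":0,"rz":0,"grip":0.4}]'; python3 -m creep '[{"dx":-0.05,"dy":-0.12,"dz":0,"rx":0,"ry":0,"rz":-0.025,"grip":0},{"dx":-0.1,"dy":-0.24,"dz":0,"rx":0,"ry":0,"rz":-0.05,"grip":-0.3},{"dx":-0.15,"dy":-0.36,"dz":0,"rx":0,"ry":0,"rz":-0.075,"grip":-0.3},{"dx":-0.2,"dy":-0.48,"dz":0,"rx":0,"ry":0,"rz":-0.1,"grip":-0.3},{"dx":-0.22,"dy":-0.62,"dz":0,"rx":0,"ry":0,"rz":-0.125,"grip":-0.3}]'; python3 - <<'E'
from h import *
t=get_image("top")[:,:,::-1];s=get_image("side")[:,:,::-1]
cv2.imwrite("pics/t1.png",t);cv2.imwrite("pics/s1.png",s)
im=np.hstack([cv2.resize(t[190:310,90:240],None,fx=2.6,fy=2.6,interpolation=2),cv2.resize(s[90:210,205:305],None,fx=2.6,fy=2.6,interpolation=2)])
cv2.imwrite("pics/z1.png",im);print(im.shape)
E
```

```text
clock: 5.1
eef_pos: [643.7, 239.0, 309.1]
tool_rot: [-3.14, 0.001, 1.658]
force: [0.6, 0.4, 1.7]
width: 25.3
gripper_force: 0.0
clock: 5.72
eef_pos: [554.9, -9.2, 309.1]
tool_rot: [-3.142, -0.0, 0.869]
force: [0.9, -0.0, 1.2]
width: 55.6
gripper_force: 0.0
(312, 650, 3)
```

View pics/z1.png

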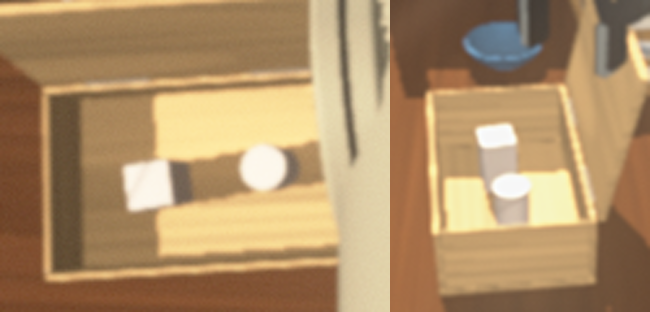

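The flap is open. In the top crop the square stone's top face is at about (149,186) and the round stone at (264,167). In the side crop the square's top face is at about (497,141).

```bash
python3 - <<'E'
from h import *
t=cv2.imread("pics/t1.png")
for lo in(190,205,220):
    c=mask(t,(0,0,lo),(180,60,255),(130,245,163,275));r=cv2.minAreaRect(c);print(lo,cv2.contourArea(c),r)
    b=cv2.boxPoints(r);w=np.array([plane("top",p,65) for p in b]);print(w.round(1).tolist(),w.mean(0).round(1),[round(np.linalg.norm(w[i]-w[i-1]),1) for i in range(4)])
    e=w[1]-w[0];print("yaw",np.arctan2(e[1],e[0])%(np.pi/2))
S=lambda x,y:(205+(x-390)/2.6,90+y/2.6);T=lambda x,y:(90+x/2.6,190+y/2.6)
for a,b in(((123,165),(477,130)),((170,160),(482,155)),((174,204),(518,150)),((148,186),(497,141)),((264,167),(511,186))):pass
print("sq",tri(T(149,186),S(497,141)),"round",tri(T(264,167),S(511,186)))
E
```

```text
190 273.5 ((146.54998779296875, 260.8499755859375), (17.677669525146484, 17.5362491607666), 81.8698959350586)
[[505.4, 296.1, 65.0], [511.3, 260.6, 65.0], [476.1, 253.4, 65.0], [470.1, 288.7, 65.0]] [490.7 274.7  65. ] [np.float64(36.0), np.float64(36.0), np.float64(35.9), np.float64(35.8)]
yaw 0.1657196595754571
205 269.5 ((146.49232482910156, 260.9384765625), (17.612932205200195, 17.3648624420166), 82.87498474121094)
[[505.5, 295.7, 65.0], [510.8, 260.5, 65.0], [475.6, 253.9, 65.0], [470.3, 289.0, 65.0]] [490.5 274.8  65. ] [np.float64(35.8), np.float64(35.7), np.float64(35.8), np.float64(35.5)]
yaw 0.1482781087742635
220 266.5 ((146.37803649902344, 260.9024353027344), (17.55861473083496, 17.11688804626465), 83.6598129272461)
[[505.8, 295.5, 65.0], [510.5, 260.7, 65.0], [475.4, 254.6, 65.0], [470.7, 289.3, 65.0]] [490.6 275.   65. ] [np.float64(35.7), np.float64(35.2), np.float64(35.7), np.float64(35.0)]
yaw 0.13466813124992316
sq (array([490.49327424, 276.73090625,  53.42860322]), np.float64(2.4604280794983846)) round (array([506.65496088, 183.78954785,  61.88795592]), np.float64(0.4048652350503555))
```

```bash
python3 -m creep '[{"dx":-0.03,"dy":0.142,"dz":0,"rx":0,"ry":0,"rz":-0.023,"grip":-0.3},{"dx":-0.06,"dy":0.284,"dz":-0.03,"rx":0,"ry":0,"rz":-0.046,"grip":-0.3},{"dx":-0.09,"dy":0.426,"dz":-0.06,"rx":0,"ry":0,"rz":-0.07,"grip":-0.3},{"dx":-0.12,"dy":0.568,"dz":-0.09,"rx":0,"ry":0,"rz":-0.092,"grip":-0.3},{"dx":-0.16,"dy":0.711,"dz":-0.12,"rx":0,"ry":0,"rz":-0.114,"grip":-0.3}]';  python3 -m creep '[{"dx":0,"dy":0,"dz":-0.1,"rx":0,"ry":0,"rz":0,"grip":-0.3},{"dx":0,"dy":0,"dz":-0.2,"rx":0,"ry":0,"rz":0,"grip":-0.3},{"dx":0,"dy":0,"dz":-0.25,"rx":0,"ry":0,"rz":0,"grip":-0.3},{"dx":0,"dy":0,"dz":-0.25,"rx":0,"ry":0,"rz":0,"grip":-0.3},{"dx":0,"dy":0,"dz":-0.25,"rx":0,"ry":0,"rz":0,"grip":-0.3}]'
```

```text
clock: 6.45
eef_pos: [491.8, 277.8, 260.4]
tool_rot: [-3.141, -0.001, 0.152]
force: [0.8, 0.5, -0.4]
width: 55.5
gripper_force: 0.0
clock: 7.08
eef_pos: [493.0, 276.4, 161.5]
tool_rot: [-3.141, -0.001, 0.156]
force: [0.2, 0.5, -0.4]
width: 55.7
gripper_force: 0.0
```

```bash
python3 -m creep '[{"dx":-0.005,"dy":-0.004,"dz":-0.08,"rx":0,"ry":0,"rz":0,"grip":-0.3},{"dx":-0.005,"dy":-0.004,"dz":-0.16,"rx":0,"ry":0,"rz":0,"grip":-0.3},{"dx":-0.005,"dy":-0.004,"dz":-0.24,"rx":0,"ry":0,"rz":0,"grip":-0.3},{"dx":-0.005,"dy":-0.004,"dz":-0.29,"rx":0,"ry":0,"rz":0,"grip":-0.3},{"dx":-0.005,"dy":-0.004,"dz":-0.33,"rx":0,"ry":0,"rz":0,"grip":-0.3}]'; python3 -m creep '[{"dx":0,"dy":0,"dz":0,"rx":0,"ry":0,"rz":0,"grip":0},{"dx":0,"dy":0,"dz":0,"rx":0,"ry":0,"rz":0,"grip":0.5},{"dx":0,"dy":0,"dz":0,"rx":0,"ry":0,"rz":0,"grip":0.5},{"dx":0,"dy":0,"dz":0,"rx":0,"ry":0,"rz":0,"grip":0.5},{"dx":0,"dy":0,"dz":0,"rx":0,"ry":0,"rz":0,"grip":0.5}]'
```

```text
clock: 7.7
eef_pos: [491.5, 274.8, 28.8]
tool_rot: [-3.141, -0.002, 0.156]
force: [-0.0, -0.0, -0.1]
width: 55.4
gripper_force: 0.0
clock: 8.32
eef_pos: [491.1, 274.5, 29.2]
tool_rot: [-3.141, -0.001, 0.155]
force: [-0.3, -1.1, 4.4]
width: 35.5
gripper_force: 60.1
```

```bash
python3 -m creep '[{"dx":0,"dy":0,"dz":0.04,"rx":0,"ry":0,"rz":0,"grip":0.5},{"dx":0,"dy":0,"dz":0.14,"rx":0,"ry":0,"rz":0,"grip":0.5},{"dx":0,"dy":0,"dz":0.24,"rx":0,"ry":0,"rz":0,"grip":0.5},{"dx":0,"dy":0,"dz":0.34,"rx":0,"ry":0,"rz":0,"grip":0.5},{"dx":0,"dy":0,"dz":0.44,"rx":0,"ry":0,"rz":0,"grip":0.5}]'; python3 -m creep '[{"dx":0.01,"dy":-0.1,"dz":0,"rx":0,"ry":0,"rz":0,"grip":0.5},{"dx":0.02,"dy":-0.22,"dz":0,"rx":0,"ry":0,"rz":0,"grip":0.5},{"dx":0.03,"dy":-0.34,"dz":0,"rx":0,"ry":0,"rz":0,"grip":0.5},{"dx":0.04,"dy":-0.46,"dz":0,"rx":0,"ry":0,"rz":0,"grip":0.5},{"dx":0.05,"dy":-0.58,"dz":0,"rx":0,"ry":0,"rz":0.002,"grip":0.5}]';  python3 - <<'E'
from h import *
t=cv2.imread("pics/top0.png");s=cv2.imread("pics/side0.png")
im=np.hstack([cv2.resize(t[220:335,350:435],None,fx=5,fy=5,interpolation=2),np.zeros((575,5,3),np.uint8)])
cv2.imwrite("pics/z2.png",im);print(im.shape)
E
```

```text
clock: 8.95
eef_pos: [490.2, 274.0, 206.5]
tool_rot: [3.142, -0.0, 0.156]
force: [0.6, -0.9, -2.3]
width: 35.4
gripper_force: 59.8
clock: 9.57
eef_pos: [510.3, 40.7, 205.2]
tool_rot: [3.141, -0.0, 0.169]
force: [-0.3, 0.2, -2.9]
width: 35.3
gripper_force: 60.0
(575, 430, 3)
```

View pics/z2.png

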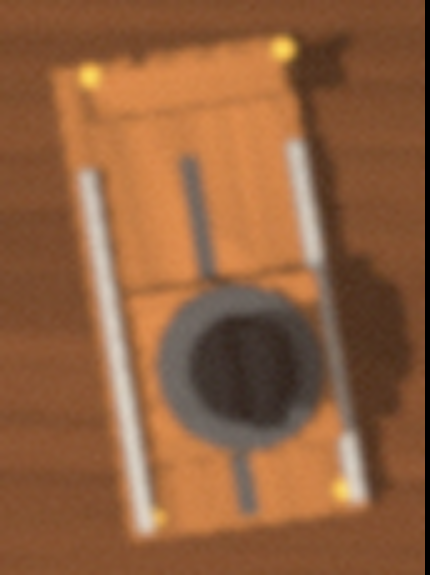

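In the 5x crop the fixed jaw's edge runs (90,124)-(290,96) and the moving jaw's (125,294)-(318,265). The centre slot runs (190,158)-(250,512).

```bash
python3 - <<'E'
from h import *
P=lambda x,y,z:plane("top",(350+x/5-.4,220+y/5-.4),z)[:2]
R=lambda a:np.array([[np.cos(a),np.sin(a)],[-np.sin(a),np.cos(a)]])
fe=[P(90,124,40),P(290,96,40)];me=[P(125,294,40),P(318,265,40)];sl=[P(190,158,12),P(208,275,12),P(240,450,12),P(250,512,12)]
rod=[P(90,170,14),P(145,532,14)]
for a,b in((fe[1],fe[0]),(me[1],me[0])):print("yaw",np.arctan2(-(b-a)[0],(b-a)[1]))
for a,b in((sl[3],sl[0]),(rod[1],rod[0])):print("yaw",np.arctan2((b-a)[1],(b-a)[0]))
o=np.array([471,-231.5])
for n,l in(("fixed",fe),("moving",me),("slot",sl),("disc",[P(240,367,52)])):
    for p in l:print(n,p.round(1),(R(.168)@(p-o)).round(1))
E
```

```text
yaw 0.16383687631938512
yaw 0.17509410048060212
yaw 0.16491333363512606
yaw 0.15313519311316734
fixed [ 536.2 -176.4] [73.5 43.5]
fixed [ 549.7 -258.2] [ 73.2 -39.5]
moving [ 467.2 -190.7] [ 3.  40.8]
moving [ 481. -269.] [  3.6 -38.6]
slot [ 524.1 -223. ] [53.8 -0.5]
slot [ 475.2 -230.4] [4.4 0.4]
slot [ 403.3 -243.3] [-68.7  -0.3]
slot [ 378.2 -247.3] [-94.2  -0. ]
disc [ 439.8 -234.5] [-31.3   2.3]
```

```bash
python3 -m creep '[{"dx":0.003,"dy":-0.14,"dz":0,"rx":0,"ry":0,"rz":0,"grip":0.5},{"dx":0.006,"dy":-0.28,"dz":0,"rx":0,"ry":0,"rz":0,"grip":0.5},{"dx":0.01,"dy":-0.42,"dz":0,"rx":0,"ry":0,"rz":0,"grip":0.5},{"dx":0.015,"dy":-0.56,"dz":0,"rx":0,"ry":0,"rz":0,"grip":0.5},{"dx":0.015,"dy":-0.661,"dz":0,"rx":0,"ry":0,"rz":0,"grip":0.5}]'; python3 -m creep '[{"dx":0,"dy":0,"dz":0,"rx":0,"ry":0,"rz":0,"grip":0.5},{"dx":0,"dy":0,"dz":-0.08,"rx":0,"ry":0,"rz":0,"grip":0.5},{"dx":0,"dy":0,"dz":-0.16,"rx":0,"ry":0,"rz":0,"grip":0.5},{"dx":0,"dy":0,"dz":-0.22,"rx":0,"ry":0,"rz":0,"grip":0.5},{"dx":0,"dy":0,"dz":-0.26,"rx":0,"ry":0,"rz":0,"grip":0.5}]'
```

```text
clock: 10.2
eef_pos: [515.9, -225.2, 205.2]
tool_rot: [3.141, -0.0, 0.166]
force: [1.1, 0.1, -2.3]
width: 35.5
gripper_force: 60.0
clock: 10.82
eef_pos: [516.3, -220.7, 99.8]
tool_rot: [-3.14, 0.001, 0.169]
force: [1.0, 0.7, -2.4]
width: 35.5
gripper_force: 60.2
```

```bash
python3 -m creep '[{"dx":0,"dy":-0.005,"dz":-0.06,"rx":0,"ry":0,"rz":0,"grip":0.5},{"dx":0,"dy":-0.005,"dz":-0.11,"rx":0,"ry":0,"rz":0,"grip":0.5},{"dx":0,"dy":-0.005,"dz":-0.14,"rx":0,"ry":0,"rz":0,"grip":0.5},{"dx":0,"dy":-0.005,"dz":-0.156,"rx":0,"ry":0,"rz":0,"grip":0.5},{"dx":0,"dy":-0.005,"dz":-0.156,"rx":0,"ry":0,"rz":0,"grip":0.5}]'
```

```text
clock: 11.45
eef_pos: [516.8, -224.0, 38.2]
tool_rot: [-3.142, -0.0, 0.168]
force: [0.8, -0.3, -2.8]
width: 35.7
gripper_force: 60.2
```

```bash
python3 -m creep '[{"dx":0,"dy":0,"dz":-0.002,"rx":0,"ry":0,"rz":0,"grip":0.5},{"dx":0,"dy":0,"dz":-0.004,"rx":0,"ry":0,"rz":0,"grip":0.5},{"dx":0,"dy":0,"dz":-0.004,"rx":0,"ry":0,"rz":0,"grip":0.5},{"dx":0,"dy":0,"dz":-0.004,"rx":0,"ry":0,"rz":0,"grip":0.1},{"dx":0,"dy":0,"dz":-0.004,"rx":0,"ry":0,"rz":0,"grip":-0.3}]'; python3 -m creep '[{"dx":0,"dy":0,"dz":0,"rx":0,"ry":0,"rz":0,"grip":-0.3},{"dx":0,"dy":0,"dz":0.05,"rx":0,"ry":0,"rz":0,"grip":-0.3},{"dx":0,"dy":0,"dz":0.12,"rx":0,"ry":0,"rz":0,"grip":-0.3},{"dx":0,"dy":0,"dz":0.22,"rx":0,"ry":0,"rz":0,"grip":-0.3},{"dx":0,"dy":0,"dz":0.32,"rx":0,"ry":0,"rz":0,"grip":0}]'; python3 - <<'E'
from h import *
t=get_image("top")[:,:,::-1];s=get_image("side")[:,:,::-1]
cv2.imwrite("pics/t3.png",t);cv2.imwrite("pics/s3.png",s)
im=np.hstack([cv2.resize(t[220:335,350:435],None,fx=3.5,fy=3.5,interpolation=2),cv2.resize(s[255:355,165:300],None,fx=3.5,fy=4.02,interpolation=2)[:402]])
cv2.imwrite("pics/z3.png",im);print(im.shape)
E
```

```text
clock: 12.08
eef_pos: [516.9, -224.3, 36.8]
tool_rot: [3.141, -0.001, 0.168]
force: [-0.2, 0.6, 0.1]
width: 54.8
gripper_force: 0.0
clock: 12.7
eef_pos: [516.4, -224.1, 165.7]
tool_rot: [-3.141, 0.0, 0.168]
force: [0.6, -0.0, 0.3]
width: 42.6
gripper_force: 0.0
(402, 770, 3)
```

View pics/z3.png

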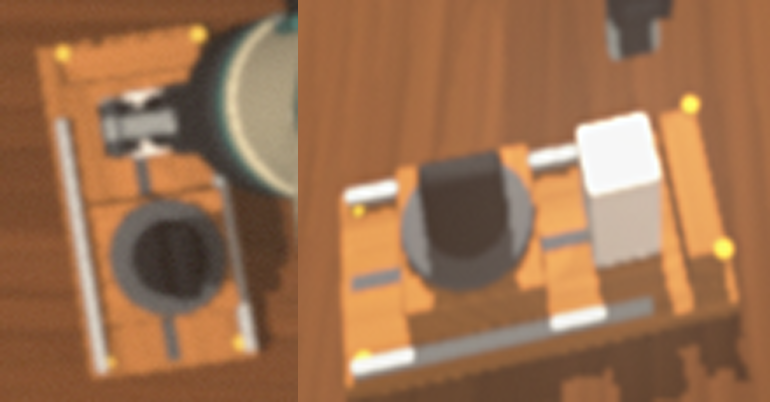

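The stone stands upright on the bed (side crop 580-662, 115-265). Next I'll turn the knob.

```bash
python3 -m creep '[{"dx":-0.1,"dy":-0.016,"dz":0,"rx":0,"ry":0,"rz":0,"grip":0},{"dx":-0.192,"dy":-0.03,"dz":0,"rx":0,"ry":0,"rz":0,"grip":0},{"dx":-0.192,"dy":-0.03,"dz":-0.1,"rx":0,"ry":0,"rz":0,"grip":0},{"dx":-0.192,"dy":-0.03,"dz":-0.2,"rx":0,"ry":0,"rz":0,"grip":0},{"dx":-0.192,"dy":-0.03,"dz":-0.266,"rx":0,"ry":0,"rz":0,"grip":0}]'; python3 -m creep '[{"dx":0,"dy":0,"dz":0,"rx":0,"ry":0,"rz":0,"grip":0.4},{"dx":0,"dy":0,"dz":0,"rx":0,"ry":0,"rz":0,"grip":0.9},{"dx":0,"dy":0,"dz":0,"rx":0,"ry":0,"rz":0,"grip":0.9},{"dx":0,"dy":0,"dz":0,"rx":0,"ry":0,"rz":0,"grip":0.9},{"dx":0,"dy":0,"dz":0,"rx":0,"ry":0,"rz":0,"grip":0.9}]'
```

```text
clock: 13.42
eef_pos: [438.8, -235.7, 56.1]
tool_rot: [-3.14, 0.002, 0.168]
force: [-0.4, -0.3, -0.1]
width: 42.6
gripper_force: 0.0
clock: 14.05
eef_pos: [439.7, -237.0, 58.3]
tool_rot: [3.141, -0.0, 0.167]
force: [-0.0, -5.1, -12.9]
width: 13.1
gripper_force: 59.8
```

```bash
python3 -m creep '[{"dx":0.011,"dy":0.002,"dz":0,"rx":0,"ry":0,"rz":-0.024,"grip":0.9},{"dx":0.022,"dy":0.004,"dz":0,"rx":0,"ry":0,"rz":-0.048,"grip":0.9},{"dx":0.033,"dy":0.006,"dz":0,"rx":0,"ry":0,"rz":-0.072,"grip":0.9},{"dx":0.044,"dy":0.008,"dz":0,"rx":0,"ry":0,"rz":-0.096,"grip":0.9},{"dx":0.055,"dy":0.009,"dz":0,"rx":0,"ry":0,"rz":-0.119,"grip":0.9}]'; python3 -m creep '[{"dx":0.011,"dy":0.002,"dz":0,"rx":0,"ry":0,"rz":-0.024,"grip":0.9},{"dx":0.018,"dy":0.003,"dz":0,"rx":0,"ry":0,"rz":-0.04,"grip":0.9},{"dx":0.025,"dy":0.004,"dz":0,"rx":0,"ry":0,"rz":-0.054,"grip":0.9},{"dx":0.03,"dy":0.005,"dz":0,"rx":0,"ry":0,"rz":-0.065,"grip":0.9},{"dx":0.033,"dy":0.006,"dz":0,"rx":0,"ry":0,"rz":-0.071,"grip":0.9}]'; python3 -c "
from cell import ctrl;s=ctrl.read_state();print(s['torque'],s['qpos'])"
```

```text
clock: 14.68
eef_pos: [461.8, -235.0, 58.3]
tool_rot: [3.139, -0.003, -0.586]
force: [-1.4, -8.7, -13.9]
width: 12.9
gripper_force: 59.9
clock: 15.3
eef_pos: [474.2, -233.6, 58.3]
tool_rot: [3.139, -0.004, -1.03]
force: [-3.5, -10.2, -11.8]
width: 12.9
gripper_force: 60.1
[-2.16629296  0.53053594  0.0190522 ] [ 0.24147804  0.73791252  0.24491628  1.99913662 -0.3780568   0.44511907
 -1.83218342]
```

```bash
python3 -m creep '[{"dx":0.002,"dy":0,"dz":0,"rx":0,"ry":0,"rz":-0.004,"grip":0.9},{"dx":0.003,"dy":0.001,"dz":0,"rx":0,"ry":0,"rz":-0.007,"grip":0.9},{"dx":0.004,"dy":0.001,"dz":0,"rx":0,"ry":0,"rz":-0.009,"grip":0.9},{"dx":0.004,"dy":0.001,"dz":0,"rx":0,"ry":0,"rz":-0.009,"grip":0.9},{"dx":0.004,"dy":0.001,"dz":0,"rx":0,"ry":0,"rz":-0.009,"grip":0.9}]'; python3 -c "
from cell import ctrl;s=ctrl.read_state();print(s['torque'],s['force'])"
```

```text
clock: 15.92
eef_pos: [474.3, -233.6, 58.3]
tool_rot: [3.137, -0.004, -1.079]
force: [-6.4, -12.4, -8.9]
width: 12.5
gripper_force: 69.8
[-2.46600697  1.23239788  1.4702958 ] [ -6.36732082 -12.42919875  -8.86705425]
```

Torque has risen, so the jaws are closed on the stone. I'll release, rise and look.

```bash
python3 -m creep '[{"dx":0.003,"dy":0.001,"dz":0,"rx":0,"ry":0,"rz":-0.004,"grip":0.6},{"dx":0.003,"dy":0.001,"dz":0,"rx":0,"ry":0,"rz":-0.004,"grip":0.43},{"dx":0.003,"dy":0.001,"dz":0.05,"rx":0,"ry":0,"rz":-0.004,"grip":0.43},{"dx":0.003,"dy":0.001,"dz":0.18,"rx":0,"ry":0,"rz":-0.004,"grip":0.43},{"dx":0.003,"dy":0.001,"dz":0.33,"rx":0,"ry":0,"rz":-0.004,"grip":0.3}]'; python3 -m creep '[{"dx":0.05,"dy":0.12,"dz":0.08,"rx":0,"ry":0,"rz":0.025,"grip":0.3},{"dx":0.1,"dy":0.24,"dz":0.16,"rx":0,"ry":0,"rz":0.05,"grip":0.3},{"dx":0.15,"dy":0.37,"dz":0.22,"rx":0,"ry":0,"rz":0.075,"grip":0.3},{"dx":0.2,"dy":0.5,"dz":0.28,"rx":0,"ry":0,"rz":0.1,"grip":0.3},{"dx":0.22,"dy":0.63,"dz":0.3,"rx":0,"ry":0,"rz":0.125,"grip":0.3}]'; python3 - <<'E'
from h import *
t=get_image("top")[:,:,::-1];s=get_image("side")[:,:,::-1]
cv2.imwrite("pics/t4.png",t);cv2.imwrite("pics/s4.png",s)
im=np.hstack([cv2.resize(t[220:335,350:435],None,fx=3.5,fy=3.5,interpolation=2),cv2.resize(s[90:350,165:310],None,fx=2.2,fy=1.546,interpolation=2)[:402]])
cv2.imwrite("pics/z4.png",im);print(im.shape)
E
```

```text
clock: 16.55
eef_pos: [478.3, -227.5, 191.9]
tool_rot: [-3.14, 0.002, -1.105]
force: [0.9, 0.0, -0.1]
width: 29.9
gripper_force: 0.0
clock: 17.18
eef_pos: [567.4, 26.4, 313.2]
tool_rot: [-3.138, -0.004, -0.314]
force: [0.1, -0.4, 0.6]
width: 29.8
gripper_force: 0.0
(402, 617, 3)
```

View pics/z4.png

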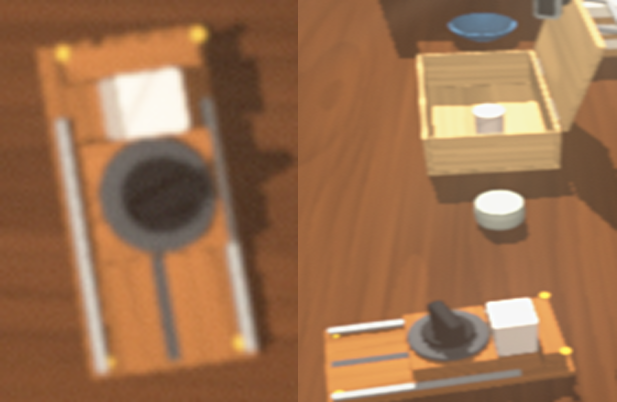

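The top crop shows the stone clamped flat between both jaws. The side crop shows the round stone standing, the tin in place and the flap leaning open, so I'll go back to the bar.

```bash
python3 -m creep '[{"dx":0.03,"dy":0.11,"dz":0,"rx":0,"ry":0,"rz":0.025,"grip":0.3},{"dx":0.07,"dy":0.22,"dz":0,"rx":0,"ry":0,"rz":0.05,"grip":0.3},{"dx":0.12,"dy":0.33,"dz":0,"rx":0,"ry":0,"rz":0.075,"grip":0.3},{"dx":0.17,"dy":0.44,"dz":0,"rx":0,"ry":0,"rz":0.1,"grip":0.3},{"dx":0.216,"dy":0.539,"dz":0,"rx":0,"ry":0,"rz":0.125,"grip":0.3}]'; python3 -m creep '[{"dx":0,"dy":0,"dz":0,"rx":0,"ry":0,"rz":0.027,"grip":0.3},{"dx":0,"dy":0,"dz":0,"rx":0,"ry":0,"rz":0.054,"grip":0.3},{"dx":0,"dy":0,"dz":0,"rx":0,"ry":0,"rz":0.081,"grip":0.3},{"dx":0,"dy":0,"dz":0,"rx":0,"ry":0,"rz":0.108,"grip":0.3},{"dx":0,"dy":0,"dz":0,"rx":0,"ry":0,"rz":0.135,"grip":0.3}]'; python3 -m creep '[{"dx":0,"dy":0,"dz":0,"rx":0,"ry":0,"rz":0.027,"grip":0.3},{"dx":0,"dy":0,"dz":0,"rx":0,"ry":0,"rz":0.053,"grip":0.3},{"dx":0,"dy":0,"dz":0,"rx":0,"ry":0,"rz":0.053,"grip":0.3},{"dx":0,"dy":0,"dz":0,"rx":0,"ry":0,"rz":0.053,"grip":0.3},{"dx":0,"dy":0,"dz":0,"rx":0,"ry":0,"rz":0.053,"grip":0.3}]'; python3 - <<'E'
from h import *
s=get_image("side")[:,:,::-1]
cv2.imwrite("pics/z5.png",cv2.resize(s[60:200,200:360],None,fx=4,fy=4,interpolation=2))
E
```

```text
clock: 17.9
eef_pos: [651.9, 241.1, 311.3]
tool_rot: [-3.14, -0.001, 0.47]
force: [0.7, 0.2, -0.1]
width: 30.0
gripper_force: 0.0
clock: 18.52
eef_pos: [651.5, 239.1, 311.2]
tool_rot: [-3.141, -0.001, 1.318]
force: [0.1, 0.9, -0.9]
width: 29.9
gripper_force: 0.0
clock: 19.15
eef_pos: [652.1, 238.4, 310.4]
tool_rot: [3.141, -0.0, 1.643]
force: [-0.0, -0.3, 0.5]
width: 29.8
gripper_force: 0.0
```

View pics/z5.png

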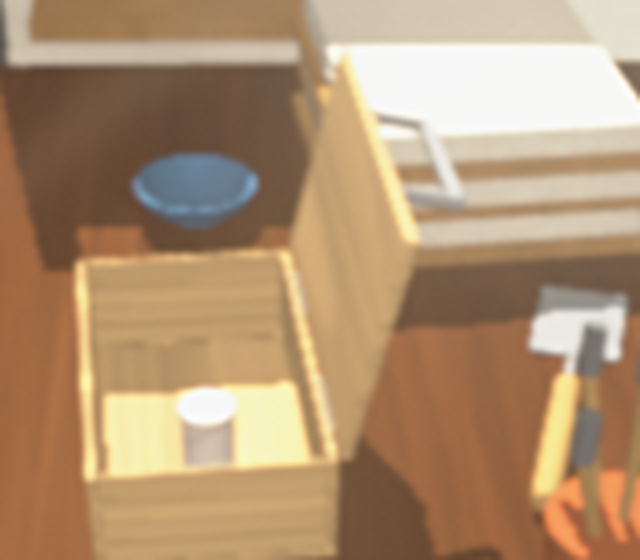

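The bar is seen from (425,125) to (462,203) in the crop. I'll check it at the expected height of 201 mm.

```bash
python3 - <<'E'
from h import *
for p in((425,125),(462,203)):print(plane("side",(200+p[0]/4,60+p[1]/4),201).round(1))
E
```

```text
[648.9 288.2 201. ]
[660.4 187.9 201. ]
```

```bash
python3 -m creep '[{"dx":0.006,"dy":0.005,"dz":-0.08,"rx":0,"ry":0,"rz":0.001,"grip":0.3},{"dx":0.006,"dy":0.005,"dz":-0.16,"rx":0,"ry":0,"rz":0.001,"grip":0.3},{"dx":0.006,"dy":0.005,"dz":-0.22,"rx":0,"ry":0,"rz":0.001,"grip":0.3},{"dx":0.006,"dy":0.005,"dz":-0.28,"rx":0,"ry":0,"rz":0.001,"grip":0.3},{"dx":0.006,"dy":0.005,"dz":-0.32,"rx":0,"ry":0,"rz":0.001,"grip":0.3}]'; python3 -m creep '[{"dx":0,"dy":0,"dz":0,"rx":0,"ry":0,"rz":0,"grip":0.6},{"dx":0,"dy":0,"dz":0,"rx":0,"ry":0,"rz":0,"grip":1},{"dx":0,"dy":0,"dz":0,"rx":0,"ry":0,"rz":0,"grip":1},{"dx":0,"dy":0,"dz":0,"rx":0,"ry":0,"rz":0,"grip":1},{"dx":0,"dy":0,"dz":0,"rx":0,"ry":0,"rz":0,"grip":1}]'
```

```text
clock: 19.82
eef_pos: [654.2, 240.1, 180.8]
tool_rot: [-3.14, 0.0, 1.65]
force: [0.0, -0.2, -0.5]
width: 30.0
gripper_force: 0.0
clock: 20.45
eef_pos: [652.2, 240.0, 181.8]
tool_rot: [-3.136, 0.001, 1.651]
force: [-5.3, -0.2, -2.6]
width: 8.0
gripper_force: 58.4
```

```bash
python3 -m creep '[{"dx":-0.066,"dy":-0.006,"dz":0.033,"rx":0,"ry":0,"rz":0,"grip":1},{"dx":-0.137,"dy":-0.012,"dz":0.052,"rx":0,"ry":0,"rz":0,"grip":1},{"dx":-0.21,"dy":-0.018,"dz":0.056,"rx":0,"ry":0,"rz":0,"grip":1},{"dx":-0.283,"dy":-0.024,"dz":0.046,"rx":0,"ry":0,"rz":0,"grip":1},{"dx":-0.353,"dy":-0.03,"dz":0.021,"rx":0,"ry":0,"rz":0,"grip":1}]'; python3 -m creep '[{"dx":-0.063,"dy":-0.005,"dz":-0.038,"rx":0,"ry":0,"rz":0,"grip":1},{"dx":-0.118,"dy":-0.01,"dz":-0.088,"rx":0,"ry":0,"rz":0,"grip":1},{"dx":-0.161,"dy":-0.014,"dz":-0.147,"rx":0,"ry":0,"rz":0,"grip":1},{"dx":-0.181,"dy":-0.016,"dz":-0.187,"rx":0,"ry":0,"rz":0,"grip":1},{"dx":-0.188,"dy":-0.016,"dz":-0.203,"rx":0,"ry":0,"rz":0,"grip":1}]'
```

```text
clock: 21.08
eef_pos: [515.6, 228.4, 193.8]
tool_rot: [3.134, -0.001, 1.65]
force: [-2.5, -1.1, 10.8]
width: 7.8
gripper_force: 62.1
clock: 21.7
eef_pos: [436.6, 222.0, 109.7]
tool_rot: [-3.14, 0.001, 1.652]
force: [-6.6, -0.9, 4.7]
width: 7.8
gripper_force: 64.8
```

Now open, rise straight up, wait and look.

```bash
python3 -m creep '[{"dx":0,"dy":0,"dz":0,"rx":0,"ry":0,"rz":0,"grip":0.4},{"dx":0,"dy":0,"dz":0,"rx":0,"ry":0,"rz":0,"grip":0.2},{"dx":0,"dy":0,"dz":0.03,"rx":0,"ry":0,"rz":0,"grip":0.2},{"dx":0,"dy":0,"dz":0.12,"rx":0,"ry":0,"rz":0,"grip":0.2},{"dx":0,"dy":0,"dz":0.25,"rx":0,"ry":0,"rz":0,"grip":0.2}]'; python3 -m creep '[{"dx":0.02,"dy":-0.1,"dz":0.1,"rx":0,"ry":0,"rz":0,"grip":0.2},{"dx":0.04,"dy":-0.22,"dz":0.15,"rx":0,"ry":0,"rz":0,"grip":0.2},{"dx":0.06,"dy":-0.34,"dz":0.2,"rx":0,"ry":0,"rz":0,"grip":0.2},{"dx":0.08,"dy":-0.46,"dz":0.2,"rx":0,"ry":0,"rz":0,"grip":0.2},{"dx":0.1,"dy":-0.55,"dz":0.2,"rx":0,"ry":0,"rz":0,"grip":0.2}]'; python3 -m creep '[{"dx":0,"dy":0,"dz":0,"rx":0,"ry":0,"rz":0,"grip":0.2},{"dx":0,"dy":0,"dz":0,"rx":0,"ry":0,"rz":0,"grip":0.2},{"dx":0,"dy":0,"dz":0,"rx":0,"ry":0,"rz":0,"grip":0.2},{"dx":0,"dy":0,"dz":0,"rx":0,"ry":0,"rz":0,"grip":0.2},{"dx":0,"dy":0,"dz":0,"rx":0,"ry":0,"rz":0,"grip":0.2}]';python3 - <<'E'
from h import *
cv2.imwrite("pics/s6.png",get_image("side")[:,:,::-1])
E
```

```text
clock: 22.32
eef_pos: [438.1, 221.5, 210.7]
tool_rot: [-3.141, 0.0, 1.651]
force: [0.3, -0.3, 0.8]
width: 34.3
gripper_force: 0.0
clock: 22.95
eef_pos: [478.8, -0.7, 291.0]
tool_rot: [3.139, 0.001, 1.649]
force: [-0.2, 0.6, -0.3]
width: 34.7
gripper_force: 0.0
clock: 23.58
eef_pos: [478.2, 2.5, 289.3]
tool_rot: [-3.142, -0.0, 1.652]
force: [0.0, -0.8, 0.3]
width: 34.4
gripper_force: 0.0
```

View pics/s6.png

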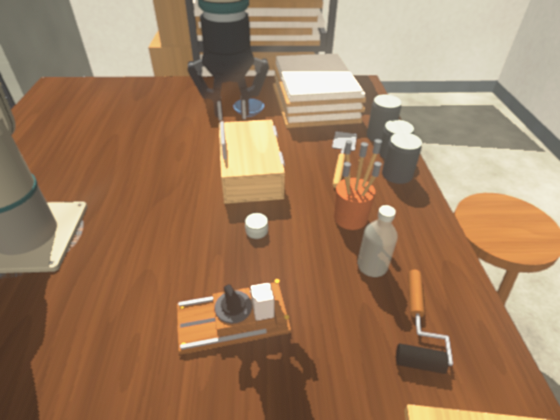

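The flap is shut: the box outline matches the start at (219-283, 120-200). The stone is clamped at (263,301), and the tin, pot and bottle have not moved.

```bash
python3 -c "
from cell import ctrl;print(ctrl.finish_job())"
```

```text
the job is handed in; nothing more can be done
None
```

I handed the job in at about 24 s of the 72 s allowed, with no verdict returned: the square stone stands upright, clamped between both jaws, the flap is shut, and the tin, pot and bottle are unmoved; the round stone was still standing when last seen, before the flap was shut.

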